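# Find the rocking jar lid and press it home

## Task

One of the four lids on the row of storage jars is not properly on. Test the lids by pressing down near the edge with the closed fingertips until you come to the one that rocks (tips clearly under the finger; the others are firm), then press that lid down in its middle until it is fully home and level. Only touch and press: pull no lid up, leave the small things around where they stand, and take the hand away at the end.

Things in the scene. Friction and masses are not known exactly. Their poses are not given: they have to be found in the camera images.
- rack: dark wooden base, 150 (x) x 380 (y) x 14 mm, fixed on the worktop, with 32 mm high sides and back; origin at the centre of its underside, z up, y along the row of jars; its -x strip (nearer the robot) is an open ledge with small things up to 44 mm tall. Four identical white jars (72 mm diameter, fixed) stand on it in a row 95 mm apart, each with an identical flat pale wooden lid
- spot_1 (a point): centre of the lid top of the first jar (+y end of the row); lid round, flat, 78 mm diameter, its edge 10 mm thick with a 12 mm skirt below. x and y are true; the real lid top lies 2 mm below to 12 mm above this point: the jars stand unevenly (so height does not tell which lid is loose) and the loose lid stands 5 to 6 mm proud
- spot_2 (a point): the same for the second jar
- spot_3 (a point): the same for the third jar
- spot_4 (a point): the same for the fourth jar (the -y end)
- lid_drop (a joint): how far the loose lid has gone down (the value does not tell on which jar it is), m: 0 to 0.001 at the start, 0.006 fully home on the rim; negative = pulled up. Stiff slide, stays where left: about 9 N on the middle moves it, 12 to 18 N seats it. Pressed lightly near its edge it only tips (the rim bears the load)
- lid_tip_a (a joint): tip of the loose lid about the rack's x axis, rad; 0 level, at most about 0.17 to either side while the lid is proud (then its edge meets the rim). A weak spring holds it level: about 2 N at 26 mm from the centre tips it fully; released, it returns nearly level. Fully home it can hardly tip
- lid_tip_b (a joint): the same about the rack's y axis
- cork: loose brown wine cork, 24 mm diameter, 44 mm tall, standing on the rack's ledge; origin at the centre of its foot
- stopper: loose bottle stopper, 22 mm diameter, 32 mm tall, standing on the rack's ledge; origin at the centre of its foot
- matchbox: loose red matchbox, 36 x 53 x 15 mm, lying on the rack's ledge; origin at the centre of its underside
- mug: loose white mug, 92 mm wide (127 with its handle), 95 mm tall, on the worktop to the right of the rack; origin at the centre of its underside
- tumbler: loose upturned drinking glass, 69 mm diameter, 100 mm tall, on the worktop behind the rack; origin at the centre of its underside

How it is judged (in metres and radians):
On the way, in this order (a step that is already met when the one before it is completed fails the run):
1. the loose lid has been found: it was tipped by more than 0.06 rad by a press near its edge, while still proud (value of joint lid_drop below 0.004 m and (value of joint any of lid_tip_a, lid_tip_b above 0.06 rad or value of joint any of lid_tip_a, lid_tip_b below -0.06 rad)), for 0.05 s.
2. the loose lid has been pressed home (value of joint lid_drop above 0.0045 m), for 0.2 s.
At the end, for the whole second after the job is handed in: the loose lid is home (within 1.5 mm of its full 6 mm travel), level within 0.045 rad and at rest; cork, stopper, matchbox, mug and glass within 25 mm of where they stood (value of joint lid_drop above 0.0045 m and value of joint lid_tip_a between -0.045 and 0.045 rad and value of joint lid_tip_b between -0.045 and 0.045 rad and velocity of joint lid_drop below 0.005 m/s and distance of each of cork, stopper, matchbox, mug, tumbler from where it was at the start of the episode below 0.025 m); the robot touches nothing.
It fails at once if the loose lid is pulled up by more than 3 mm (value of joint lid_drop below -0.003 m).
It fails at once if a bystander (cork, stopper, matchbox, mug, glass) is shifted or lifted by more than 25 mm (distance of any of cork, stopper, matchbox, mug, tumbler from where it was at the start of the episode above 0.025 m).
It also fails if it takes over 45 s, if anything falls off the work surface, if the arm or the gripper's body presses on something with over 40 N, if the wrist force passes 120 N, or if a joint passes its speed limit or range.

## Robot

A 7-joint arm with a two-finger parallel gripper is mounted at the origin on a cart in front of the work surface, level with it; the furniture and walls round the work are solid. World frame = base frame: x ahead of the robot, y to its left, z up, the work surface at z = 0. Lengths are in m, angles in degrees, forces in N, time in s.
With the tool pointing down it reaches from about 0.35 to 0.9 m from the base axis. Payload 7.2 kg.
Tool frame: the origin (TCP) lies on the centre line of the jaws, within the pads' length; the fingertips stand 17 mm ahead of it and the grasp point (between the pads) lies 2 mm behind it; z points along the fingers, y is the direction in which the jaws open and shut (so a half turn about z gives the same grasp; the last joint's range is limited). The gripper opens to 88 mm and grips with 3 to 60 N. Pads are 20 mm wide; open, the fingers measure 115 mm over their backs; the gripper's body (75 mm by 178 mm) begins 61 mm behind the grasp point.
Start: joints at [-81.257, 23.554, -0.728, 91.456, 0.321, 64.991, -4.71], TCP at [0.137, 0.61, 0.208] pointing down, gripper open.
Joint ranges: [-169.25, 169.25], [-16.82, 113.86], [-84.01, 82.57], [7.8, 145.47], [-59.2, 239.2], [7.22, 106.19], [-163.78, 163.78]. Speed limits (degrees/s): [136.94, 136.94, 172.46, 172.46, 180, 180, 180].

## Interface

Orientations are given as a 3x3 rotation matrix whose columns are the frame's x, y, z axes.
In Python, from cell import get_state, snapshot, camera_params, hand_in gives the robot as it stands.
- The arm moves only by the shell command python3 -m handwheel 'ROWS' [FORCE]. ROWS is JSON, a list of rows, each a list of 5 numbers: the shift along the tool's x, y, z in m, then the turn about the tool's z in rad, then the finger opening in m, from 0 to 0.0878. A call has 1 to 5 rows; each row is the pose to reach, as a shift and turn from the pose commanded when the call began, along the tool's axes at that moment; what a row does not reach only later rows make up. A row lasts 1/8 s, in which the tool goes at most 62.5 mm and 10.7 degrees, less where a joint would pass 70% of its speed; a pose out of reach is approached as far as the arm can. A call with a gripper value outside its range is refused whole. The fingers move at their own pace and stop on an object; FORCE is the grip in N (left out, the last holds). Time passes only in rows, so rows that repeat a pose let the fingers close. It gives the time, the measured TCP pose, the force and the opening at its end, in the units of the state.
- get_state(): the state, without advancing time (a new reading comes with each control period).
- snapshot(name): name is "scene" or "top"; returns the picture (480x640x3 uint8, blue, green, red); there is no depth.
- camera_params(name): a dict with "fx", "fy", "cx", "cy" (pixels), "k1" (the pictures are not rectified: a ray, as slopes to the right and down, at radius r is drawn at 1 + k1 r^2 times it, then the intrinsics apply), "camera_from_world" (4x4, takes a point from world to camera coordinates). Camera axes: x right, y up, looking along -z (the intrinsics and any distortion apply to the point x, -y, -z); pixel columns grow to the right and rows downward; lengths in m; the calibration is good to about 2 mm. A picture is of the moment at which its call begins. camera_params takes no time and is no camera call.
- hand_in(): hands the job in, once; it reports no verdict.
The state is a dict: "time_s": time; "joint_positions": joint angles; "qd": joint speeds; "joint_torque": joint torques, N m; "ee_pos": TCP position; "orientation": TCP orientation; "contact_force": force on the tool from outside, world axes, zero at the start; "ft_torque": the same for the moment, N m; "gripper_width": finger opening in m.
Only numpy, scipy, OpenCV 4.12 (cv2) and the standard library are available. Lean on these libraries where they do the work, as an engineer would, in place of code of your own. Each camera call takes 0.05 s, during which the arm holds its last target.

## Working session

There is one attempt and no reset: what is moved stays moved. The work goes in short steps, Python scripts to look and compute and a shell command to move; the robot and the scene stay as the last step left them, time stands still between calls to the robot, and variables do not carry over. Pictures are saved under pics/ and viewed, and the job is handed in when it is done.

```bash
mkdir -p pics; ls; python3 - <<'E'
from cell import *
import cv2,json
s=get_state();print(s)
for n in("scene","top"):
    cv2.imwrite(f"pics/{n}0.png",snapshot(n));print(n,camera_params(n))
E
```

```text
pics
{'time_s': 0.0, 'joint_positions': array([-81.25563004,  23.60028645,  -0.7279303 ,  91.50091204,
         0.32155641,  64.99171473,  -4.70930252]), 'qd': array([ 0.08576767,  0.00254824, -0.08147017, -0.01655199, -0.03247542,
        0.05005682,  0.09145785]), 'joint_torque': array([ 9.47689950e-04, -5.87964320e+01,  6.42258581e-01, -2.91066939e+01,
       -5.37777145e-02,  1.83165155e-02,  1.58578923e-04]), 'ee_pos': array([0.13683056, 0.60931481, 0.20762863]), 'orientation': array([[-9.75725202e-01,  2.18998357e-01, -2.23076776e-04],
       [ 2.18998435e-01,  9.75723947e-01, -1.57021163e-03],
       [-1.26212415e-04, -1.58094852e-03, -9.99998742e-01]]), 'contact_force': array([-0.02699356,  1.64250507, -0.13520821]), 'ft_torque': array([-0.0007677 ,  0.01017153, -0.00847376]), 'gripper_width': 0.08786159842324238}
scene {'fx': 597.1688881486489, 'fy': 597.1688881486489, 'cx': 316.07780047317937, 'cy': 240.3789825178261, 'k1': 0.00749794831289624, 'camera_from_world': array([[-0.51146163, -0.85919184,  0.01401359,  0.25465646],
       [ 0.49842117, -0.28333788,  0.81932654, -0.35505696],
       [-0.6999881 ,  0.42603875,  0.57315586, -0.90273101],
       [ 0.        ,  0.        ,  0.        ,  1.        ]])}
top {'fx': 522.7832779128723, 'fy': 522.7832779128723, 'cx': 320.9800858322865, 'cy': 234.26750965864653, 'k1': -0.0162887484053796, 'camera_from_world': array([[-3.18794172e-01, -9.47822983e-01,  1.36718939e-03,
         1.48472276e-01],
       [ 9.27374737e-01, -3.11617874e-01,  2.07051682e-01,
        -5.22893307e-01],
       [-1.95822302e-01,  6.72747663e-02,  9.78329051e-01,
        -1.38844262e+00],
       [ 0.00000000e+00,  0.00000000e+00,  0.00000000e+00,
         1.00000000e+00]])}
```

View pics/scene0.png

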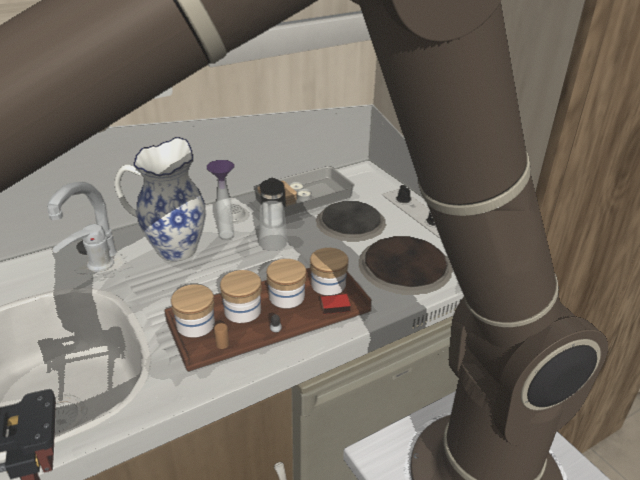

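View pics/top0.png

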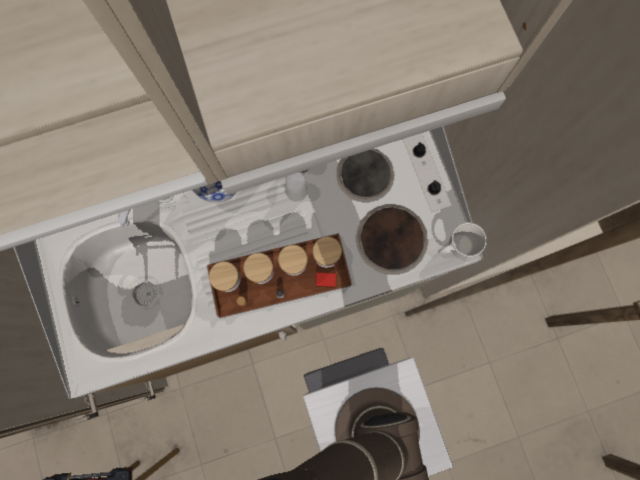

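```bash
python3 - <<'E'
import cv2
a=cv2.imread("pics/scene0.png");b=cv2.imread("pics/top0.png")
cv2.imwrite("pics/s1.png",cv2.resize(a[235:375,155:380],None,fx=3.5,fy=3.5,interpolation=cv2.INTER_CUBIC))
cv2.imwrite("pics/t1.png",cv2.resize(b[220:325,200:360],None,fx=5,fy=5,interpolation=cv2.INTER_CUBIC))
E
```

```text
(no output)
```

View pics/s1.png

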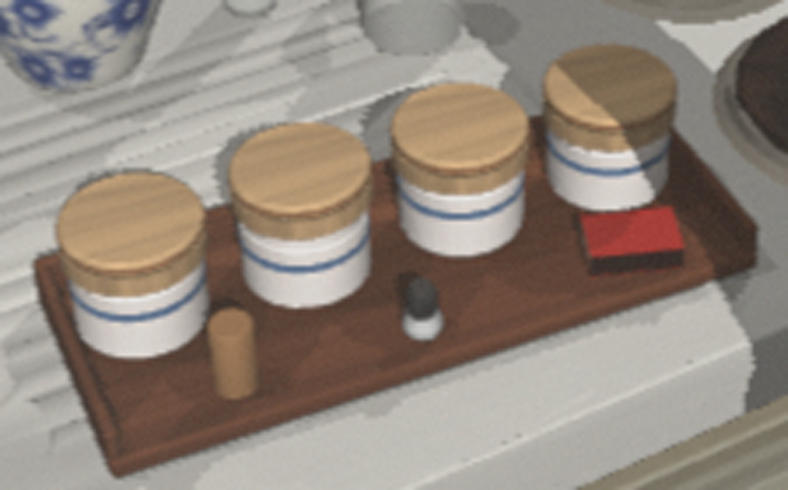

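View pics/t1.png

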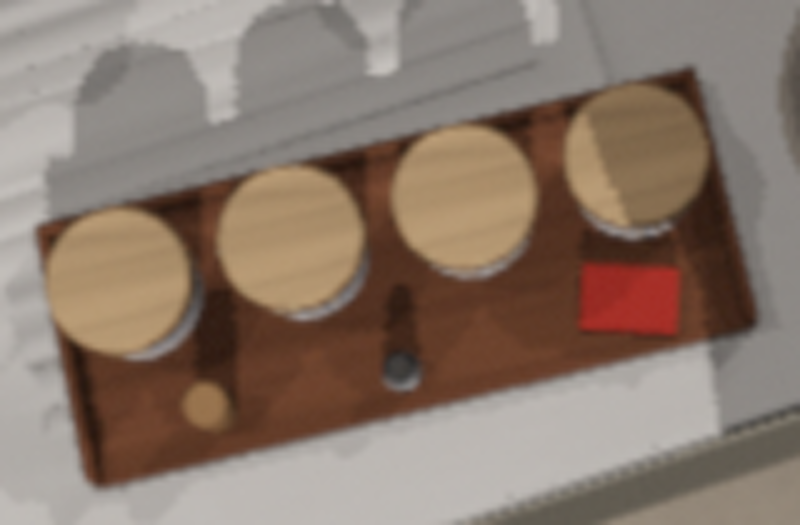

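```bash
cat > h.py <<'E'
import numpy as np
from cell import camera_params
def ray(n,u,v):
    p=camera_params(n);x=(u-p['cx'])/p['fx'];y=(v-p['cy'])/p['fy']
    xd,yd=x,y
    for _ in range(20):
        f=1+p['k1']*(x*x+y*y);x,y=xd/f,yd/f
    T=np.array(p['camera_from_world']);R=T[:3,:3];c=-R.T@T[:3,3]
    d=R.T@np.array([x,-y,-1]);return c,d/np.linalg.norm(d)
def tri(a,b):
    A=0;B=0
    for c,d in (a,b):
        P=np.eye(3)-np.outer(d,d);A=A+P;B=B+P@c
    X=np.linalg.solve(A,B);r=[np.linalg.norm((np.eye(3)-np.outer(d,d))@(X-c)) for c,d in(a,b)]
    return X,r
def onz(n,u,v,z):
    c,d=ray(n,u,v);return c+d*(z-c[2])/d[2]
E
python3 - <<'E'
from h import *
T=[(119,281),(291,240),(464,199),(637,154)];S=[(132,221),(301,168),(460,125),(610,87)]
P=[]
for t,s in zip(T,S):
    X,r=tri(ray('top',200+t[0]/5-.4,220+t[1]/5-.4),ray('scene',155+s[0]/3.5-.36,235+s[1]/3.5-.36));P.append(X);print(X.round(4),np.round(r,4), onz('top',200+t[0]/5-.4,220+t[1]/5-.4,.095).round(4))
P=np.array(P);print(np.linalg.norm(np.diff(P,axis=0),axis=1)); d=P[0]-P[3];print(np.degrees(np.arctan2(-d[0],d[1])))
# rack corners, rim/ledge
for q,z in [((95,487),.014),((755,325),.03),((205,405),.058),((402,370),.046),((630,300),.029)]:
    print(q,onz('top',200+q[0]/5-.4,220+q[1]/5-.4,z).round(4))
print('mug',onz('top',466,240,.095),'tumbler',onz('top',296,185,.1), onz('scene',272,185,.1))
E
```

```text
[0.5133 0.2586 0.0808] [0. 0.] [0.5107 0.2566 0.095 ]
[0.5043 0.1647 0.0853] [0. 0.] [0.5027 0.1641 0.095 ]
[0.4963 0.0707 0.084 ] [0.0002 0.0002] [0.4944 0.0705 0.095 ]
[ 0.491  -0.0253  0.0785] [0.0003 0.0003] [ 0.4881 -0.0243  0.095 ]
[0.09439573 0.09439862 0.09621691]
-4.497108945583027
(95, 487) [0.4203 0.3123 0.014 ]
(755, 325) [ 0.3876 -0.0597  0.03  ]
(205, 405) [0.4385 0.2367 0.058 ]
(402, 370) [0.4242 0.1313 0.046 ]
(630, 300) [0.4228 0.001  0.029 ]
mug [ 0.39620742 -0.38646649  0.095     ] tumbler [ 0.68568722 -0.00198386  0.1       ] [ 0.78424039 -0.04731604  0.1       ]
```

```bash
python3 -m handwheel '[[-0.02,-0.013,0,0,0],[-0.06,-0.04,0,-0.07,0],[-0.105,-0.067,0,-0.14,0],[-0.15,-0.095,0,-0.22,0],[-0.195,-0.124,0,-0.22,0]]' 20
```

```text
time_s: 0.72
ee_pos: [0.3021, 0.4431, 0.2085]
orientation: [[-1.0, 0.001, 0.0], [0.001, 1.0, -0.0], [-0.0, -0.0, -1.0]]
contact_force: [1.0, -0.3, 0.1]
gripper_width: 0.041
```

```bash
python3 -m handwheel '[[-0.045,-0.045,0.01,0,0],[-0.09,-0.09,0.03,0,0],[-0.135,-0.135,0.05,0,0],[-0.175,-0.175,0.07,0,0],[-0.183,-0.182,0.078,0,0]]'; python3 -m handwheel '[[0,0,0,0,0],[0,0,0,0,0]]'
python3 - <<'E'
from cell import *
import cv2
s=get_state();print(s['ee_pos'],s['contact_force'],s['gripper_width'])
a=snapshot('scene');b=snapshot('top')
cv2.imwrite("pics/s2.png",cv2.resize(a[200:375,125:380],None,fx=3,fy=3,interpolation=cv2.INTER_CUBIC))
cv2.imwrite("pics/t2.png",cv2.resize(b[200:325,200:360],None,fx=4,fy=4,interpolation=cv2.INTER_CUBIC))
E
```

```text
time_s: 1.35
ee_pos: [0.4852, 0.2577, 0.1296]
orientation: [[-1.0, 0.008, 0.0], [0.008, 1.0, -0.002], [-0.0, -0.002, -1.0]]
contact_force: [0.2, 1.0, 0.3]
gripper_width: 0.0005
time_s: 1.6
ee_pos: [0.4822, 0.2643, 0.1309]
orientation: [[-1.0, 0.0, -0.0], [0.0, 1.0, 0.001], [0.0, 0.001, -1.0]]
contact_force: [0.0, 0.4, -0.4]
gripper_width: 0.0002
[0.48223153 0.26433701 0.13088388] [ 0.03283415  0.38996614 -0.37709701] 0.00022426256504671715
```

View pics/s2.png

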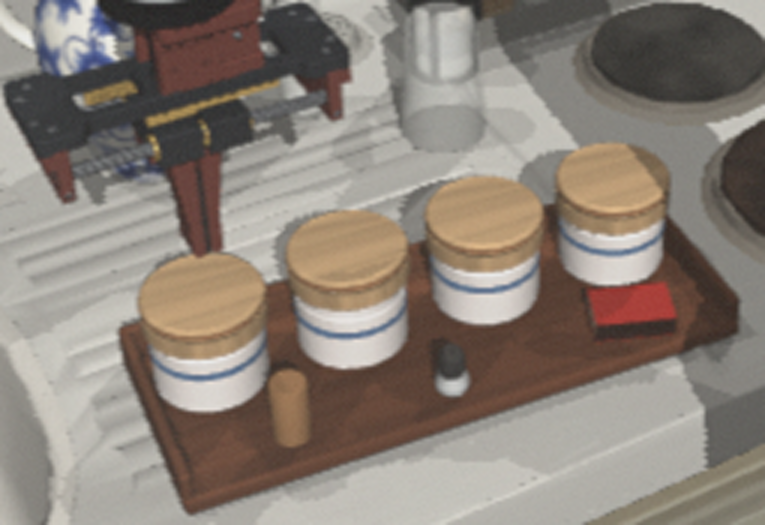

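View pics/t2.png

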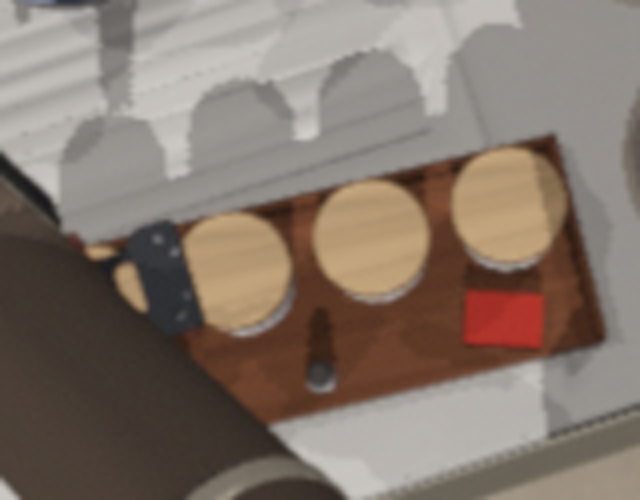

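```bash
python3 - <<'E'
from h import *
for p in ([.4822,.2643,.1139],[.513,.2586,.081]):
    for n in('scene','top'):
        q=camera_params(n);T=q['camera_from_world'];c=T[:3,:3]@p+T[:3,3];x,y=c[0]/-c[2],-c[1]/-c[2];print(n,x*q['fx']+q['cx'],y*q['fy']+q['cy'])
E
python3 -m handwheel '[[0,0,0.012,0,0],[0,0,0.02,0,0],[0,0,0.025,0,0],[0,0,0.025,0,0]]'
python3 -m handwheel '[[0,0,0.002,0,0],[0,0,0.003,0,0],[0,0,0.003,0,0]]'
```

```text
scene 193.8433751770812 294.5001817995873
top 222.2654868006897 286.2079316992144
scene 192.46732616749046 297.7995708304152
top 223.32728470595833 275.9334628186776
time_s: 2.2
ee_pos: [0.4825, 0.2639, 0.1048]
orientation: [[-1.0, 0.001, -0.001], [0.001, 1.0, -0.001], [0.001, -0.001, -1.0]]
contact_force: [0.2, -0.0, 0.3]
gripper_width: 0.0008
time_s: 2.58
ee_pos: [0.4829, 0.264, 0.1025]
orientation: [[-1.0, 0.001, 0.0], [0.001, 1.0, 0.0], [-0.0, 0.0, -1.0]]
contact_force: [0.6, -0.6, 1.1]
gripper_width: 0.0005
```

```bash

python3 - <<'E'
from cell import *
import cv2
s=get_state();print(s['ee_pos'],s['contact_force'],s['gripper_width'])
a=snapshot('scene')
cv2.imwrite("pics/s3.png",cv2.resize(a[230:350,125:285],None,fx=5,fy=5,interpolation=cv2.INTER_CUBIC))
E
```

```text
[0.48287679 0.26399542 0.10247516] [ 0.56926934 -0.6448526   1.10212463] 0.00047294560984085637
```

View pics/s3.png

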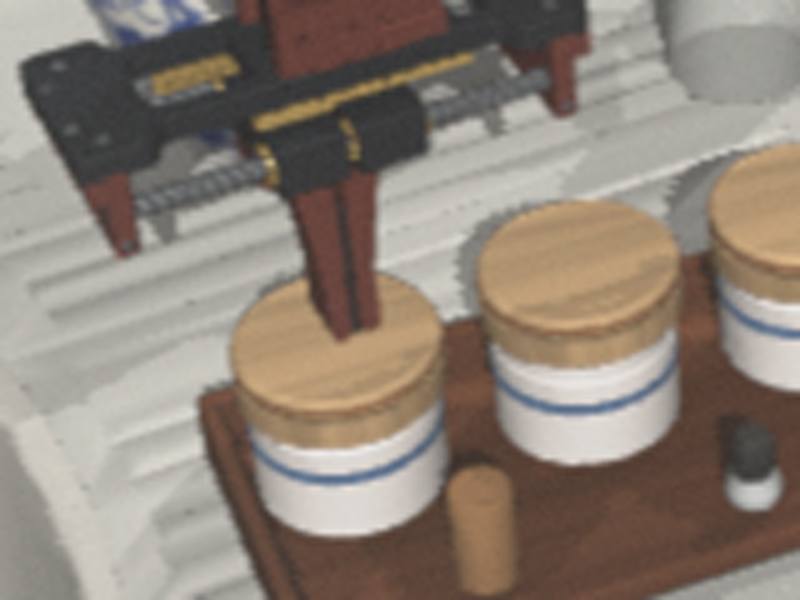

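```bash
python3 - <<'E'
from h import *
for nm,t,s in [('corner',(95,487),(118,475)),('matchbox c',(631,299),(632,235)),('cork top',(205,405),(230,322)),('stopper top',(402,366),(421,292))]:
    X,r=tri(ray('top',200+t[0]/5-.4,220+t[1]/5-.4),ray('scene',155+s[0]/3.5-.36,235+s[1]/3.5-.36));print(nm,X.round(4),np.round(r,4))
for z in(.0855,.1025):
  for x in (.473,.493):
    p=[x,.264,z];q=camera_params('scene');T=q['camera_from_world'];c=T[:3,:3]@p+T[:3,3];print(p,c[0]/-c[2]*q['fx']+q['cx'],c[1]/c[2]*q['fy']+q['cy'])
E
```

```text
corner [0.4206 0.3124 0.0038] [0.0018 0.0018]
matchbox c [4.234e-01 4.000e-04 2.740e-02] [0.0002 0.0002]
cork top [0.4385 0.2367 0.059 ] [0.0001 0.0001]
stopper top [0.4273 0.1317 0.0406] [0.0009 0.0009]
[0.473, 0.264, 0.0855] 197.52160801820702 309.46143303682845
[0.493, 0.264, 0.0855] 193.4263928946119 303.0914830708027
[0.473, 0.264, 0.1025] 196.5683769857207 302.2672273348448
[0.493, 0.264, 0.1025] 192.4484941363134 295.9331779070586
```

```bash
python3 - <<'E'
from h import *
for z in(.18,.22,.26):
  print(z,onz('top',245.9,255.3,z).round(3),onz('top',249.9,281,z).round(3))
# scene pic s3 : screw-block lower corners etc: right end foot tip (565,112), left foot tip(125,252)
for u,v in((565,112),(125,252),(350,338)):
  for z in(.1,.15,.18):print((u,v),z,onz('scene',125+u/5,230+v/5,z).round(3))
E
```

```text
0.18 [0.527 0.177 0.18 ] [0.462 0.187 0.18 ]
0.22 [0.518 0.174 0.22 ] [0.456 0.183 0.22 ]
0.26 [0.51  0.171 0.26 ] [0.449 0.18  0.26 ]
(565, 112) 0.1 [0.577 0.136 0.1  ]
(565, 112) 0.15 [0.513 0.162 0.15 ]
(565, 112) 0.18 [0.475 0.177 0.18 ]
(125, 252) 0.1 [0.577 0.315 0.1  ]
(125, 252) 0.15 [0.513 0.328 0.15 ]
(125, 252) 0.18 [0.475 0.336 0.18 ]
(350, 338) 0.1 [0.489 0.261 0.1  ]
(350, 338) 0.15 [0.432 0.278 0.15 ]
(350, 338) 0.18 [0.397 0.288 0.18 ]
```

```bash
for i in 1; do :; done; python3 -m handwheel '[[0,0,0.001,0,0],[0,0,0.002,0,0],[0,0,0.002,0,0]]'; python3 -m handwheel '[[0,0,0.001,0,0],[0,0,0.002,0,0],[0,0,0.002,0,0]]'
```

```text
time_s: 3.0
ee_pos: [0.4828, 0.264, 0.1003]
orientation: [[-1.0, 0.001, -0.0], [0.001, 1.0, -0.0], [0.0, -0.0, -1.0]]
contact_force: [-0.4, -0.4, -0.5]
gripper_width: 0.0005
time_s: 3.38
ee_pos: [0.4828, 0.2639, 0.0984]
orientation: [[-1.0, 0.001, -0.0], [0.001, 1.0, -0.0], [0.0, -0.0, -1.0]]
contact_force: [-0.7, -0.6, 0.5]
gripper_width: 0.0005
```

```bash
python3 -m handwheel '[[0,0,0.001,0,0],[0,0,0.002,0,0],[0,0,0.002,0,0]]'; python3 -m handwheel '[[0,0,0.001,0,0],[0,0,0.0015,0,0],[0,0,0.0015,0,0]]'
```

```text
time_s: 3.75
ee_pos: [0.4828, 0.264, 0.0963]
orientation: [[-1.0, 0.001, -0.0], [0.001, 1.0, -0.0], [0.0, -0.0, -1.0]]
contact_force: [-0.2, 0.8, 0.0]
gripper_width: 0.0003
time_s: 4.12
ee_pos: [0.4828, 0.264, 0.0949]
orientation: [[-1.0, 0.001, -0.0], [0.001, 1.0, -0.0], [0.0, -0.0, -1.0]]
contact_force: [1.0, -0.4, -0.0]
gripper_width: 0.0005
```

```bash
python3 -m handwheel '[[0,0,0.002,0,0],[0,0,0.002,0,0]]'; python3 -m handwheel '[[0,0,0.002,0,0],[0,0,0.002,0,0]]'
python3 - <<'E'
from cell import *
import cv2
s=get_state();print(s['ee_pos'],s['contact_force'],s['ft_torque'])
a=snapshot('scene')
cv2.imwrite("pics/s4.png",cv2.resize(a[250:350,155:265],None,fx=6,fy=6,interpolation=cv2.INTER_CUBIC))
E
```

```text
time_s: 4.38
ee_pos: [0.4828, 0.2639, 0.0928]
orientation: [[-1.0, 0.001, -0.0], [0.001, 1.0, -0.0], [0.0, -0.0, -1.0]]
contact_force: [0.3, 0.2, 1.1]
gripper_width: 0.0004
time_s: 4.62
ee_pos: [0.4827, 0.2639, 0.0907]
orientation: [[-1.0, 0.001, -0.0], [0.001, 1.0, -0.0], [0.0, -0.0, -1.0]]
contact_force: [-1.0, -0.4, 0.1]
gripper_width: 0.0003
[0.48273276 0.26392923 0.09074376] [-1.01746044 -0.36643189  0.07509992] [ 0.06454444 -0.01676695  0.00661482]
```

View pics/s4.png

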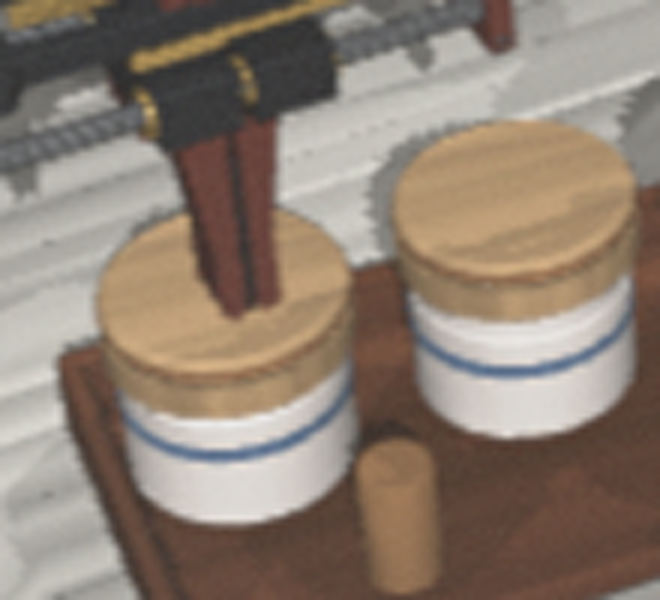

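```bash
python3 -m handwheel '[[0,0,0.002,0,0],[0,0,0.002,0,0]]'; python3 -m handwheel '[[0,0,0.002,0,0],[0,0,0.002,0,0]]'; python3 -m handwheel '[[0,0,0.002,0,0],[0,0,0.002,0,0]]'
```

```text
time_s: 4.92
ee_pos: [0.4828, 0.2639, 0.0888]
orientation: [[-1.0, 0.001, -0.0], [0.001, 1.0, -0.0], [0.0, -0.0, -1.0]]
contact_force: [-0.0, -0.0, 0.6]
gripper_width: 0.0002
time_s: 5.18
ee_pos: [0.4828, 0.2639, 0.0868]
orientation: [[-1.0, 0.001, -0.0], [0.001, 1.0, -0.0], [0.0, -0.0, -1.0]]
contact_force: [0.4, 0.6, 0.2]
gripper_width: 0.0004
time_s: 5.42
ee_pos: [0.4827, 0.2639, 0.0848]
orientation: [[-1.0, 0.001, -0.0], [0.001, 1.0, -0.0], [0.0, -0.0, -1.0]]
contact_force: [-0.4, 0.5, 0.1]
gripper_width: 0.0005
```

```bash
python3 -m handwheel '[[0,0,0.002,0,0],[0,0,0.002,0,0]]'; python3 -m handwheel '[[0,0,0.002,0,0],[0,0,0.002,0,0]]'; python3 -m handwheel '[[0,0,0.0015,0,0],[0,0,0.0015,0,0]]'
python3 - <<'E'
from cell import *
import cv2
s=get_state();print(s['ee_pos'],s['contact_force'],s['ft_torque'])
a=snapshot('scene')
cv2.imwrite("pics/s5.png",cv2.resize(a[250:350,155:265],None,fx=6,fy=6,interpolation=cv2.INTER_CUBIC))
E
```

```text
time_s: 5.68
ee_pos: [0.4828, 0.2639, 0.0828]
orientation: [[-1.0, 0.001, -0.0], [0.001, 1.0, -0.0], [0.0, -0.0, -1.0]]
contact_force: [0.6, -0.2, 0.8]
gripper_width: 0.0004
time_s: 5.92
ee_pos: [0.4828, 0.2639, 0.0808]
orientation: [[-1.0, 0.001, -0.0], [0.001, 1.0, -0.0], [0.0, -0.0, -1.0]]
contact_force: [0.4, 0.6, 0.2]
gripper_width: 0.0006
time_s: 6.18
ee_pos: [0.4828, 0.2639, 0.0793]
orientation: [[-1.0, 0.001, -0.0], [0.001, 1.0, -0.0], [0.0, -0.0, -1.0]]
contact_force: [-0.2, -0.2, -0.6]
gripper_width: 0.0003
[0.48278641 0.26394434 0.07931875] [-0.17277367 -0.17795151 -0.58471056] [ 0.0835116  -0.01737613 -0.0537335 ]
```

View pics/s5.png

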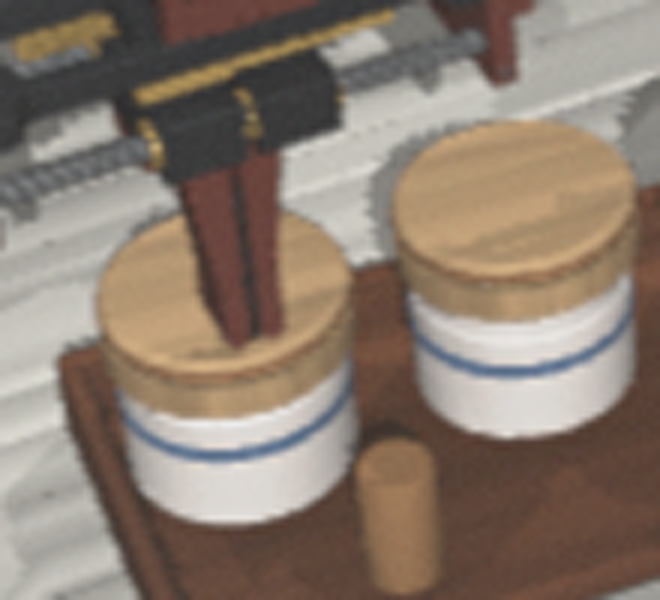

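```bash
python3 -m handwheel '[[0,0,0.002,0,0],[0,0,0.002,0,0]]'; python3 -m handwheel '[[0,0,0.002,0,0],[0,0,0.002,0,0]]'; python3 -m handwheel '[[0,0,0.0015,0,0],[0,0,0.0015,0,0]]'
```

```text
time_s: 6.48
ee_pos: [0.4828, 0.2639, 0.0773]
orientation: [[-1.0, 0.001, -0.0], [0.001, 1.0, -0.0], [0.0, -0.0, -1.0]]
contact_force: [-0.8, 0.7, 0.4]
gripper_width: 0.0006
time_s: 6.72
ee_pos: [0.4827, 0.2639, 0.0753]
orientation: [[-1.0, 0.001, -0.0], [0.001, 1.0, -0.0], [0.0, -0.0, -1.0]]
contact_force: [-0.0, -0.3, -0.1]
gripper_width: 0.0005
time_s: 6.98
ee_pos: [0.4828, 0.264, 0.0738]
orientation: [[-1.0, 0.001, -0.0], [0.001, 1.0, -0.0], [0.0, -0.0, -1.0]]
contact_force: [0.2, -0.6, 0.1]
gripper_width: 0.0004
```

```bash
python3 -m handwheel '[[0,0,0.0015,0,0],[0,0,0.0015,0,0]]'; python3 -m handwheel '[[0,0,0.0015,0,0],[0,0,0.0015,0,0]]'
python3 - <<'E'
from cell import *
import cv2
s=get_state();print(s['ee_pos'],s['contact_force'],s['ft_torque'])
a=snapshot('scene')
cv2.imwrite("pics/s6.png",cv2.resize(a[250:350,155:265],None,fx=6,fy=6,interpolation=cv2.INTER_CUBIC))
E
```

```text
time_s: 7.22
ee_pos: [0.4828, 0.264, 0.0723]
orientation: [[-1.0, 0.001, -0.0], [0.001, 1.0, -0.0], [0.0, -0.0, -1.0]]
contact_force: [-0.0, -0.5, -0.1]
gripper_width: 0.001
time_s: 7.48
ee_pos: [0.4828, 0.264, 0.0708]
orientation: [[-1.0, 0.001, -0.0], [0.001, 1.0, -0.0], [0.0, -0.0, -1.0]]
contact_force: [0.5, 0.4, 0.6]
gripper_width: 0.0005
[0.48278167 0.26396189 0.07081803] [0.51478262 0.39951852 0.64942027] [-0.03549095 -0.03732753  0.02136391]
```

View pics/s6.png

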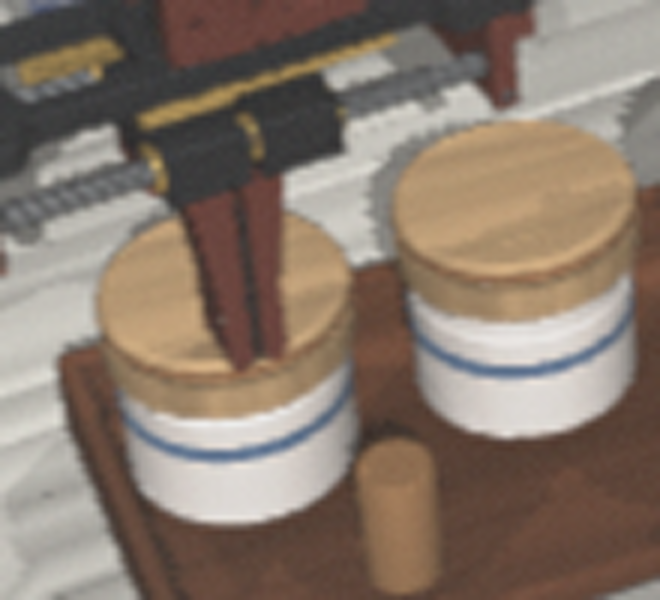

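```bash
python3 -m handwheel '[[0,0,0.0015,0,0],[0,0,0.0015,0,0]]'; python3 -m handwheel '[[0,0,0.0015,0,0],[0,0,0.0015,0,0]]'
python3 - <<'E'
from cell import *
import cv2
s=get_state();print(s['ee_pos'],s['contact_force'],s['ft_torque'])
a=snapshot('scene')
cv2.imwrite("pics/s7.png",cv2.resize(a[250:350,155:265],None,fx=6,fy=6,interpolation=cv2.INTER_CUBIC))
a=snapshot('top')
cv2.imwrite("pics/t7.png",cv2.resize(a[220:325,190:350],None,fx=5,fy=5,interpolation=cv2.INTER_CUBIC))
E
```

```text
time_s: 7.78
ee_pos: [0.483, 0.2641, 0.0696]
orientation: [[-1.0, 0.001, 0.0], [0.001, 1.0, 0.0], [-0.0, 0.0, -1.0]]
contact_force: [-0.4, -0.0, 1.4]
gripper_width: 0.0007
time_s: 8.02
ee_pos: [0.483, 0.2641, 0.0694]
orientation: [[-1.0, 0.001, 0.0], [0.001, 1.0, 0.001], [-0.0, 0.001, -1.0]]
contact_force: [-3.6, -2.2, 16.6]
gripper_width: 0.0005
[0.48303831 0.26412058 0.06944366] [-3.55115548 -2.19226868 16.58740195] [-0.60246182  1.074198    0.00833723]
```

View pics/s7.png

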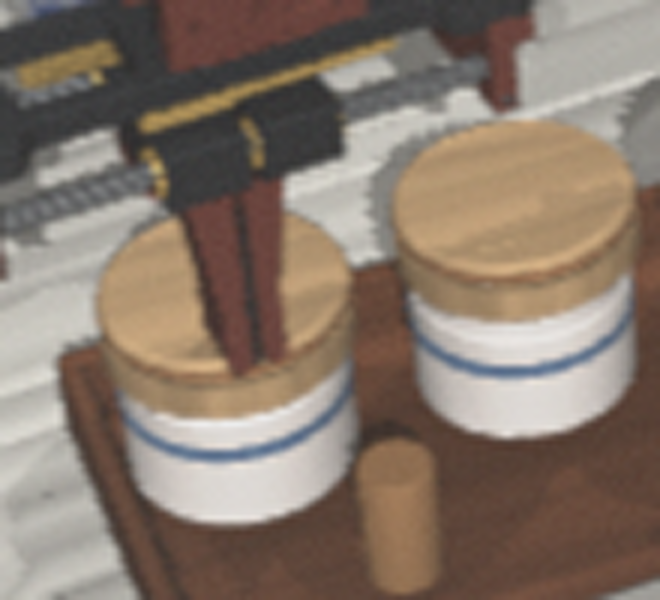

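View pics/t7.png

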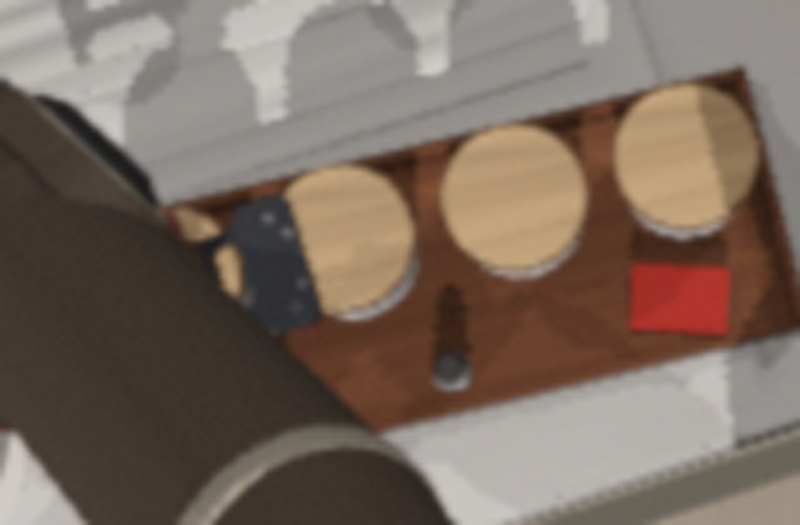

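```bash
python3 -m handwheel '[[0,0,-0.02,0,0],[0.002,-0.02,-0.026,0,0],[0.006,-0.07,-0.026,0,0],[0.008,-0.096,-0.024,0,0],[0.008,-0.096,-0.012,0,0]]'; python3 -m handwheel '[[0,0,0,0,0],[0,0,0.001,0,0]]';python3 -m handwheel '[[0,0,0.002,0,0],[0,0,0.002,0,0]]'
```

```text
time_s: 8.75
ee_pos: [0.4749, 0.1646, 0.08]
orientation: [[-1.0, 0.005, 0.001], [0.005, 1.0, -0.0], [-0.001, -0.0, -1.0]]
contact_force: [0.7, 0.8, 0.4]
gripper_width: 0.0002
time_s: 9.0
ee_pos: [0.4747, 0.1689, 0.0787]
orientation: [[-1.0, -0.001, -0.0], [-0.001, 1.0, 0.0], [0.0, 0.0, -1.0]]
contact_force: [-0.6, 0.0, 0.5]
gripper_width: 0.0005
time_s: 9.25
ee_pos: [0.4747, 0.1684, 0.0768]
orientation: [[-1.0, -0.0, -0.0], [-0.0, 1.0, -0.0], [0.0, -0.0, -1.0]]
contact_force: [0.0, 0.5, -0.9]
gripper_width: 0.0004
```

```bash
python3 -m handwheel '[[0,0,0.0015,0,0],[0,0,0.0015,0,0]]';python3 -m handwheel '[[0,0,0.001,0,0],[0,0,0.001,0,0]]'; python3 -m handwheel '[[0,0,0.001,0,0],[0,0,0.001,0,0]]'
```

```text
time_s: 9.5
ee_pos: [0.4747, 0.1681, 0.0754]
orientation: [[-1.0, 0.001, -0.0], [0.001, 1.0, -0.0], [0.0, -0.0, -1.0]]
contact_force: [0.3, 1.2, -0.4]
gripper_width: 0.0006
time_s: 9.75
ee_pos: [0.4748, 0.1679, 0.0744]
orientation: [[-1.0, 0.001, -0.0], [0.001, 1.0, 0.0], [0.0, 0.0, -1.0]]
contact_force: [0.0, 0.2, -0.4]
gripper_width: 0.0002
time_s: 10.0
ee_pos: [0.4748, 0.168, 0.0734]
orientation: [[-1.0, 0.001, -0.0], [0.001, 1.0, 0.0], [0.0, 0.0, -1.0]]
contact_force: [-0.3, 0.3, -0.3]
gripper_width: 0.0003
```

```bash
python3 -m handwheel '[[0,0,0.001,0,0],[0,0,0.001,0,0]]';python3 -m handwheel '[[0,0,0.001,0,0],[0,0,0.001,0,0]]'; python3 -m handwheel '[[0,0,0.001,0,0],[0,0,0.001,0,0]]'
```

```text
time_s: 10.25
ee_pos: [0.4747, 0.168, 0.0724]
orientation: [[-1.0, 0.001, -0.0], [0.001, 1.0, 0.0], [0.0, 0.0, -1.0]]
contact_force: [-0.3, 0.3, 0.0]
gripper_width: 0.0003
time_s: 10.5
ee_pos: [0.4747, 0.168, 0.0714]
orientation: [[-1.0, 0.001, -0.0], [0.001, 1.0, -0.0], [0.0, -0.0, -1.0]]
contact_force: [-0.5, -0.3, 1.4]
gripper_width: 0.0003
time_s: 10.75
ee_pos: [0.4746, 0.168, 0.0704]
orientation: [[-1.0, 0.001, -0.0], [0.001, 1.0, -0.0], [0.0, -0.0, -1.0]]
contact_force: [-0.9, 0.8, 1.2]
gripper_width: 0.0006
```

```bash
python3 -m handwheel '[[0,0,0.001,0,0],[0,0,0.001,0,0]]'
python3 - <<'E'
from cell import *
import cv2
s=get_state();print(s['ee_pos'],s['contact_force'],s['ft_torque'])
a=snapshot('scene')
cv2.imwrite("pics/s8.png",cv2.resize(a[240:340,175:285],None,fx=6,fy=6,interpolation=cv2.INTER_CUBIC))
E
```

```text
time_s: 11.0
ee_pos: [0.4745, 0.168, 0.0693]
orientation: [[-1.0, 0.001, -0.0], [0.001, 1.0, -0.0], [0.0, -0.0, -1.0]]
contact_force: [-1.7, 0.2, 2.1]
gripper_width: 0.0002
[0.47449423 0.16801268 0.06934631] [-1.73030454  0.20945862  2.07394179] [ 0.06917183  0.52757471 -0.01262643]
```

View pics/s8.png

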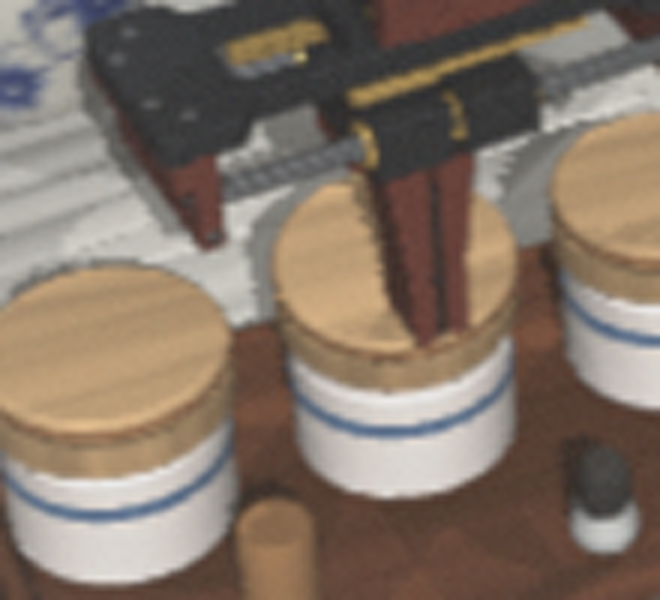

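```bash
python3 -m handwheel '[[0,0,0.001,0,0],[0,0,0.001,0,0]]'
python3 - <<'E'
from cell import *
import cv2
s=get_state();print(s['ee_pos'],s['contact_force'],s['ft_torque'])
a=snapshot('scene')
cv2.imwrite("pics/s9.png",cv2.resize(a[240:340,175:285],None,fx=6,fy=6,interpolation=cv2.INTER_CUBIC))
E
```

```text
time_s: 11.3
ee_pos: [0.4746, 0.168, 0.0689]
orientation: [[-1.0, 0.001, -0.0], [0.001, 1.0, 0.0], [0.0, 0.0, -1.0]]
contact_force: [-5.5, -2.4, 8.9]
gripper_width: 0.0004
[0.47459287 0.16802319 0.06889933] [-5.50333961 -2.41690399  8.89806519] [-0.11378573  1.03237668 -0.03750451]
```

View pics/s9.png

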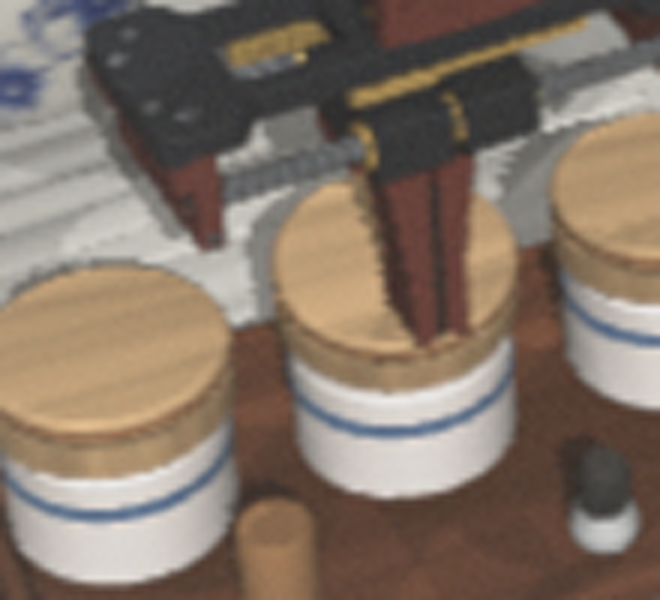

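```bash
python3 -m handwheel '[[0,0,-0.01,0,0],[0,0,-0.02,0,0],[-0.03,-0.003,-0.02,0,0],[-0.03,-0.003,-0.01,0,0],[-0.03,-0.003,-0.006,0,0]]'
python3 -m handwheel '[[0,0,0,0,0],[0,0,0.002,0,0],[0,0,0.002,0,0]]'
python3 - <<'E'
from cell import *
import cv2
s=get_state();print(s['ee_pos'],s['contact_force'],s['ft_torque'])
a=snapshot('scene')
cv2.imwrite("pics/s10.png",cv2.resize(a[240:340,175:285],None,fx=6,fy=6,interpolation=cv2.INTER_CUBIC))
E
```

```text
time_s: 11.98
ee_pos: [0.504, 0.1648, 0.0738]
orientation: [[-1.0, 0.001, -0.001], [0.001, 1.0, -0.0], [0.001, -0.0, -1.0]]
contact_force: [-0.7, -0.1, -0.1]
gripper_width: 0.0005
time_s: 12.35
ee_pos: [0.5047, 0.1651, 0.0728]
orientation: [[-1.0, 0.001, 0.0], [0.001, 1.0, 0.0], [-0.0, 0.0, -1.0]]
contact_force: [0.5, -0.5, 2.8]
gripper_width: 0.0001
[0.50470728 0.16505351 0.07282176] [ 0.53696397 -0.53639208  2.76655159] [-0.12514582  0.18851636  0.00647186]
```

View pics/s10.png

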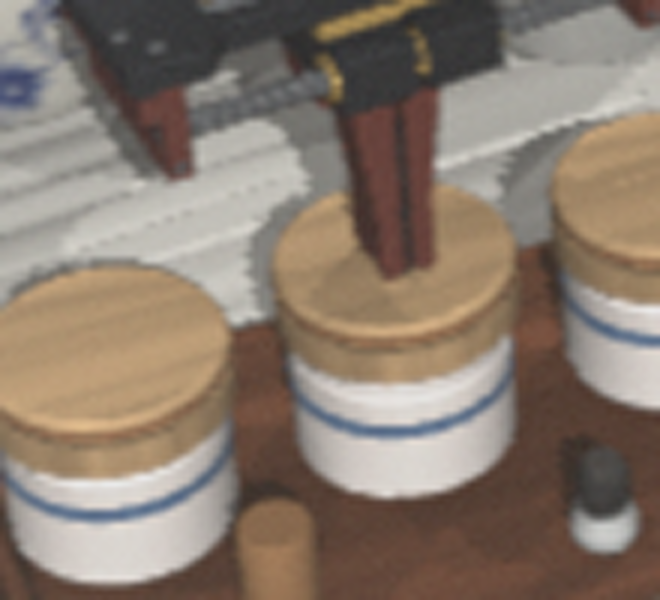

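```bash
python3 -m handwheel '[[0,0,0.0005,0,0],[0,0,0.001,0,0],[0,0,0.0015,0,0],[0,0,0.002,0,0]]'
python3 -m handwheel '[[0,0,0.0005,0,0],[0,0,0.001,0,0],[0,0,0.0015,0,0],[0,0,0.002,0,0]]'
```

```text
time_s: 12.9
ee_pos: [0.5047, 0.1651, 0.0711]
orientation: [[-1.0, 0.001, 0.0], [0.001, 1.0, 0.0], [-0.0, 0.0, -1.0]]
contact_force: [-2.7, -1.2, 8.6]
gripper_width: 0.0004
time_s: 13.4
ee_pos: [0.5047, 0.1651, 0.0691]
orientation: [[-1.0, 0.001, 0.0], [0.001, 1.0, 0.0], [-0.0, 0.0, -1.0]]
contact_force: [-3.4, -0.9, 8.3]
gripper_width: 0.0006
```

```bash
python3 -m handwheel '[[0,0,0.0005,0,0],[0,0,0.001,0,0],[0,0,0.0015,0,0],[0,0,0.002,0,0]]'
python3 -m handwheel '[[0,0,0.0005,0,0],[0,0,0.001,0,0],[0,0,0.001,0,0]]'
```

```text
time_s: 13.9
ee_pos: [0.5048, 0.165, 0.0674]
orientation: [[-1.0, 0.001, 0.0], [0.001, 1.0, 0.0], [-0.0, 0.0, -1.0]]
contact_force: [-3.9, -1.3, 15.8]
gripper_width: 0.0006
time_s: 14.28
ee_pos: [0.5048, 0.165, 0.0673]
orientation: [[-1.0, 0.001, 0.0], [0.001, 1.0, 0.001], [-0.0, 0.001, -1.0]]
contact_force: [-7.3, -1.5, 21.7]
gripper_width: 0.0004
```

```bash
python3 -m handwheel '[[0,0,0.0005,0,0],[0,0,0.001,0,0],[0,0,0.001,0,0]]'
python3 -m handwheel '[[0,0,-0.003,0,0],[0,0,-0.01,0,0],[0,0,-0.03,0,0],[0,0,-0.08,0,0],[0.02,0,-0.12,0,0]]'
python3 -m handwheel '[[0.03,0.04,0,0,0],[0.06,0.09,0,0,0],[0.08,0.14,0,0,0],[0.08,0.18,0,0,0],[0.08,0.18,0,0,0]]'
python3 - <<'E'
from cell import *
import cv2
s=get_state();print(s['ee_pos'],s['contact_force'],s['ft_torque'])
a=snapshot('scene')
cv2.imwrite("pics/s11.png",cv2.resize(a[235:375,155:380],None,fx=3.5,fy=3.5,interpolation=cv2.INTER_CUBIC))
E
```

```text
time_s: 14.65
ee_pos: [0.5048, 0.165, 0.0672]
orientation: [[-1.0, 0.001, 0.001], [0.001, 1.0, 0.001], [-0.001, 0.001, -1.0]]
contact_force: [-10.4, -3.5, 32.0]
gripper_width: 0.0006
time_s: 15.28
ee_pos: [0.4855, 0.1649, 0.1859]
orientation: [[-1.0, 0.002, 0.001], [0.002, 1.0, -0.0], [-0.001, -0.0, -1.0]]
contact_force: [-0.4, 0.8, -0.4]
gripper_width: 0.0003
time_s: 15.9
ee_pos: [0.4036, 0.3483, 0.1842]
orientation: [[-1.0, -0.004, -0.0], [-0.004, 1.0, 0.001], [0.0, 0.001, -1.0]]
contact_force: [0.4, -1.1, -0.1]
gripper_width: 0.0001
[0.40364172 0.34825754 0.18417269] [ 0.44491207 -1.05652503 -0.11544675] [-0.07430306  0.00377219 -0.01491505]
```

View pics/s11.png

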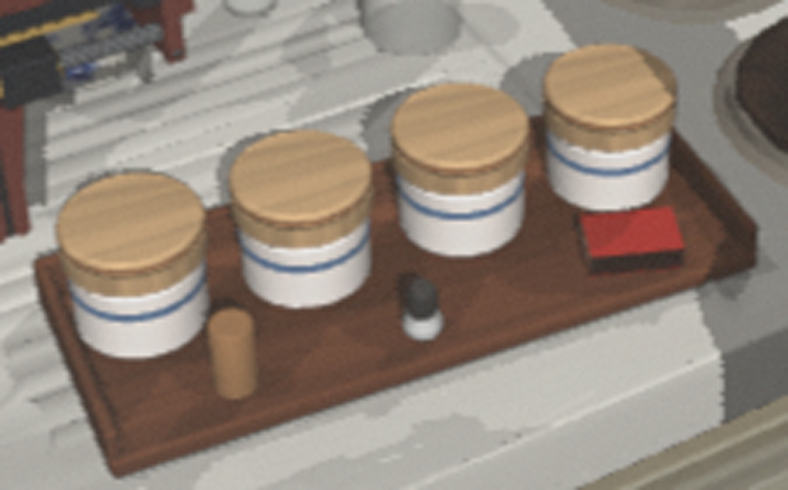

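```bash
python3 - <<'E'
from cell import *
hand_in()
E
```

```text
the job is handed in; nothing more can be done
```

The loose lid was on the second jar. I pressed it home in the middle, took the hand away and handed the job in after about 16 s of robot time.

- **Finding it:** Pressing near the edge, lid 1 was firm: the force rose to 16.6 N with almost no movement. Lid 2 gave way by about 3 mm at 1–2 N and visibly tipped until it met the rim at 8.9 N. I did not test lids 3 and 4.
- **Seating it:** Pressed in its middle, the lid slid at about 8.5 N. It stopped after about 5.7 mm of travel, and I finished at 32 N with no further movement.
- **Last picture:** Lid 2 sits about 8 px lower in the enlarged crop, which is roughly 5.5 mm, and looks level. The cork, stopper and matchbox look unmoved. The mug and most of the glass were outside that crop, but the hand never went near them. The force after retreat was at noise level (about 1 N).
- **What disagreed:** Contact came with the TCP reading about 11 mm below the lid height measured in the pictures. With fingertips 17 mm ahead of the TCP it should have come 17 mm above. I did not resolve this 28 mm difference. I went by measured force and by where the fingertip showed in the pictures.

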